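Tip the carton over into the outline

ROBOT

A 6-joint arm with a two-finger parallel gripper is mounted at the origin on a cart in front of the work surface, level with it; the furniture and walls round the work are solid. World frame = base frame: x ahead of the robot, y to its left, z up, the work surface at z = 0. Lengths are in mm, angles in rad, forces in N, time in s.
With the tool pointing down it reaches from about 400 to 925 mm from the base axis. Payload 3.4 kg.
Tool frame: the origin (TCP) lies on the centre line of the jaws, within the pads' length; the fingertips stand ctrl.tip_reach ahead of it and the grasp point (between the pads) is the TCP (ctrl.tip_reach is the distance from the TCP to the fingertips, in mm); y points along the fingers, z is the direction in which the jaws open and shut, and the axes are right-handed (so a half turn about y gives the same grasp; the last joint's range is limited). The gripper opens to 85 mm and grips with 20 to 120 N. Pads are 22 mm wide; open, the fingers measure 114 mm over their backs; the gripper's body (76 mm by 85 mm) begins 54 mm behind the grasp point. The pads swing forward as they close: fully open they stand 13 mm farther back than shut.
Start: joints at [1.119, 0.307, 1.506, -0, 1.328, -0.073], TCP at [212.127, 534.447, 250.305] pointing down, gripper open.
Joint ranges: [-3.12, 3.12], [-1.05, 2.28], [0.14, 2.33], [-1.42, 4.57], [0.1, 2.73], [-2.68, 2.68]. Speed limits (rad/s): [2.57, 2.57, 3.14, 3.14, 3.14, 3.14].

INTERFACE

Orientations are given as a unit quaternion [w, x, y, z].
In Python, from workcell import ctrl gives the robot as it stands.
- The arm moves only by the tool send_rows, never from a script. Its argument "targets" is a list that holds one entry, the list of rows, each a list of 5 numbers: the closure, from 0 (fully open) to 1 (shut), then the shift along the world's x, y, z in mm, then the turn about the world's z in degrees. In form: [[[gripper, dx, dy, dz, yaw], ...]]. A call has exactly 8 rows; each row shifts and turns the commanded pose from where the row before left it; what a row does not reach is not made up. A row lasts 1/12 s, in which the tool goes at most 41.7 mm and 7.16 degrees, less where a joint would pass 70% of its speed; a pose out of reach is approached as far as the arm can. A call with a gripper value outside its range is refused whole. The fingers move at their own pace and stop on an object; "grip_force" is the grip in N (left out, the last holds). Time passes only in rows, so rows that do not move let the fingers close, or fill a call up. It gives the time, the measured TCP pose, the force and the opening at its end, in the units of the state.
- ctrl.observe(): the state, without advancing time (a new reading comes with each control period).
- ctrl.get_image(name): name is "side" or "top" or "wrist"; returns a dict with "pixels" (480x640x3 uint8, blue, green, red), "depth" (480x640 float32, mm along the optical axis (not along the pixel's ray), 0 where there is no reading), "intrinsics" (3x3 intrinsics, pixels), "k1" (the pictures are not rectified: a ray, as slopes to the right and down, at radius r is drawn at 1 + k1 r^2 times it, then the intrinsics apply), "rvec" (rotation vector, rad) and "tvec" (3), from world to camera coordinates, as OpenCV has them; the wrist camera has in their place "T_tool_cam" (4x4, takes a point from camera to tool coordinates, whose origin is the TCP and whose axes are the tool frame's). Camera axes: x right, y down, z forward; pixel columns grow to the right and rows downward; lengths in mm; the calibration is good to about 2 mm. A picture is of the moment at which its call begins: read the wrist's pose just before it.
- ctrl.job_done(): hands the job in, once; it reports no verdict.
Trained networks look in a picture, given as the dict that the camera call returned (one of the last four; its "shot" number tells which), for a name from the list of things; names that differ only in an ending like _2 or _b are one class to them, and where a whole thing is asked for, a point or a joint stands for the part that bears it (a point fixed in the world has none). Each returns a list of dicts, best first, with "score" (0 to 1); they miss things now and then, are a little off and sometimes report something else, mostly with a low value. They report only what shows in the picture. A call takes as long as a camera call.
- ctrl.spot_in(picture, query): "location" ([x, y, z] in mm, in world coordinates, good to about 4 mm: the middle of the surface that is visible of it).
- ctrl.place_of(picture, query): "location" ([x, y, z] in mm, in world coordinates, good to about 4 mm: a listed point, or the origin of a listed thing).
The state is a dict: "time_s": time; "joint_positions": joint angles; "qd": joint speeds; "tau": joint torques, N m; "tool_pos": TCP position; "orientation": TCP orientation; "force": force on the tool from outside, world axes, zero at the start; "moment": the same for the moment, N m; "grip_width": finger opening in mm.
Only numpy, scipy, OpenCV 4.12 (cv2) and the standard library are available. Lean on these libraries where they do the work, as an engineer would, in place of code of your own. Each camera call takes 0.05 s, during which the arm holds its last target. There are 200 camera calls.

TASK

The pastry carton standing on end at one end of the grey labelling mat is waiting for its label: gently push it near its top with the fingertips so that it topples over and lies on its broad face, all of it inside the white outline on the mat. If it needs it, nudge it along the mat with the fingertips; do not grip or lift it, and leave the salt shaker, spice jar and jam jar round the mat where they stand.

Things in the scene. Friction and masses are not known exactly. Their poses are not given: they have to be found in the camera images.
- mat: Labelling mat, fixed: flat grey silicone sheet 250 x 130 mm, 4 mm thick, lying on the table; origin at the centre of its underside, x along its length, y across, z up. At the start the carton stands at its -x end, so the carton is to topple along the mat's +x. The mat may be turned so that its +x points left, right or away from the robot.
- outline (a point): Centre of the white rectangular outline drawn on the mat's top (z = 4 mm above the table), right above the mat's origin, same axes. The outline measures 164 mm along x and 116 mm along y over the outer edges of its 3 mm flat lines.
- carton: Loose cardboard pastry carton with a paper band, 0.14 kg, 36 mm thick (x), 70 wide (y), 120 tall (z); origin at its base centre, z to its head. Starts upright astride the outline's -x end line, its +x broad face 12 to 24 mm inside it, nearly square to the mat. Pushed high towards +x it tips about that face's lower edge without sliding, falls once leaned 17 degrees and lands with its base about there.
- foot_l (a point): carton, middle (half-way through the 36 mm thickness) of a 36 mm edge: at the carton's base, on its +y side (local y = +35 mm, z = 0 mm)
- foot_r (a point): carton, middle (half-way through the 36 mm thickness) of a 36 mm edge: at the carton's base, on its -y side (local y = -35 mm, z = 0 mm)
- head_l (a point): carton, middle (half-way through the 36 mm thickness) of a 36 mm edge: at the carton's head, on its +y side (local y = +35 mm, z = 120 mm)
- head_r (a point): carton, middle (half-way through the 36 mm thickness) of a 36 mm edge: at the carton's head, on its -y side (local y = -35 mm, z = 120 mm)
- salt_shaker: Loose salt shaker, 44 mm across, 90 mm tall, standing on the table close beside the mat's +y edge; origin at the centre of its base. Leave alone.
- cocoa: Loose small glass spice jar with a dark cap, 44 mm across, 96 mm tall, standing on the table close beside the mat's -y edge; origin at the centre of its base. Leave alone.
- jam_jar: Loose jam jar, 62 mm across, 99 mm tall, standing at the back of the table to the right of the mat; origin at the centre of its base. Leave alone.

How it is judged (in metres and radians):
On the way:
1. the carton, its foot still down on the mat, has leaned over past the point where it falls (angle between carton's own z axis and vertical above 0.45 rad and height (world z) of carton below 0.03 m).
At the end, for the whole second after the job is handed in: The carton lies flat on a broad face at rest on the mat, with all four of its corners (foot and head) inside the outer edges of the white outline; the salt shaker and spice jar have not been moved more than 15 mm and stand upright; the jam jar has not been moved either (x of foot_l in the frame of outline between -0.082 and 0.082 m and y of foot_l in the frame of outline between -0.058 and 0.058 m and x of foot_r in the frame of outline between -0.082 and 0.082 m and y of foot_r in the frame of outline between -0.058 and 0.058 m and x of head_l in the frame of outline between -0.082 and 0.082 m and y of head_l in the frame of outline between -0.058 and 0.058 m and x of head_r in the frame of outline between -0.082 and 0.082 m and y of head_r in the frame of outline between -0.058 and 0.058 m and height (world z) of each of foot_l, foot_r, head_l, head_r below 0.028 m and linear speed of carton below 0.01 m/s and angle between each of salt_shaker, cocoa's own z axis and vertical below 0.2 rad); the robot touches nothing.
It fails at once if the carton was lifted: the centre of its base rose more than 45 mm above the table (height (world z) of carton above 0.045 m).
It fails at once if the carton was gripped or pushed with more than 20 N (contact force between the fingers and carton above 20 N).
It fails at once if the salt shaker, spice jar or jam jar was moved more than 15 mm (distance of any of salt_shaker, cocoa, jam_jar from where it was at the start of the episode above 0.015 m).
It also fails if it takes over 40 s, if anything falls off the work surface, if the arm or the gripper's body presses on something with over 40 N, if the wrist force passes 120 N, or if a joint passes its speed limit or range.

## Working session

There is one attempt and no reset: what is moved stays moved. The work goes in short steps, Python scripts to look and compute and a tool call to move; the robot and the scene stay as the last step left them, time stands still between calls to the robot, and variables do not carry over. Pictures are saved under pics/ and viewed, about 8 in all and at most 12, crops included, and the job is handed in when it is done.

Besides the shell and the picture viewer there is one more tool, called after "Emit:" by a JSON object that holds its "api" and its "payload". send_rows: Moves the arm, as the interface text tells. Its arguments: {"type":"object","properties":{"targets":{"type":"array"},"grip_force":{"type":"number"}},"required":["targets"]}

```bash
ls; mkdir -p pics; cat > look.py <<'E'
import cv2, numpy as np
from workcell import ctrl
def shot(n): return ctrl.get_image(n)
def world(im,u,v,z):
    """pixel -> world on plane z"""
    K=np.array(im['intrinsics']);p=cv2.undistortPoints(np.array([[[u,v]]],float),K,np.array([im['k1'],0,0,0.]))[0,0]
    R=cv2.Rodrigues(np.array(im['rvec'],float))[0];t=np.array(im['tvec'],float).ravel()
    c=-R.T@t;d=R.T@np.array([p[0],p[1],1]);return c+d*(z-c[2])/d[2]
E
python3 - <<'E'
from look import *
o=ctrl.observe();print(o['tool_pos'],o['orientation'],o['grip_width'],ctrl.tip_reach,o['time_s'])
for n in('top','side'):
    im=shot(n);cv2.imwrite(f'pics/a_{n}.png',im['pixels'])
    for q in('mat','outline','carton','foot_l','foot_r','head_l','head_r','salt_shaker','cocoa','jam_jar'):
        print(n,q,[(np.round(r['location']),round(r['score'],2)) for r in ctrl.place_of(im,q)[:2]])
E
```

```text
pics
[211.83072813 533.84539812 249.40661827] [-0.69384137  0.69521837 -0.13294625  0.13259285] 85.37131882932096 19.0 0.0
top mat [(array([624., 186.,   2.]), 0.87), (array([622., 184.,   6.]), 0.68)]
top outline [(array([626., 188.,   6.]), 0.93)]
top carton [(array([542., 173.,   6.]), 0.88), (array([718., -34.,   5.]), 0.4)]
top foot_l []
top foot_r []
top head_l [(array([548., 133., 126.]), 0.92), (array([538., 197., 124.]), 0.81)]
top head_r [(array([548., 133., 126.]), 0.92), (array([538., 197., 124.]), 0.81)]
top salt_shaker [(array([660., 290.,   2.]), 0.92)]
top cocoa [(array([641.,  99.,  -2.]), 0.77)]
top jam_jar [(array([718., -36.,   1.]), 0.58), (array([550., 135., 125.]), 0.23)]
side mat [(array([626., 187.,  -0.]), 0.61)]
side outline [(array([626., 188.,   8.]), 0.59), (array([548., 133.,   5.]), 0.26)]
side carton [(array([542., 172.,   6.]), 0.74)]
side foot_l [(array([537., 203.,   2.]), 0.89), (array([548., 130.,   5.]), 0.8)]
side foot_r [(array([537., 203.,   2.]), 0.89), (array([548., 130.,   5.]), 0.8)]
side head_l [(array([550., 129., 127.]), 0.7), (array([535., 201., 121.]), 0.61)]
side head_r [(array([550., 129., 127.]), 0.7), (array([535., 201., 121.]), 0.61)]
side salt_shaker []
side cocoa [(array([638., 100.,   3.]), 0.82)]
side jam_jar [(array([715., -37.,  -0.]), 0.75), (array([551., 128., 128.]), 0.33)]
```

View pics/a_top.png

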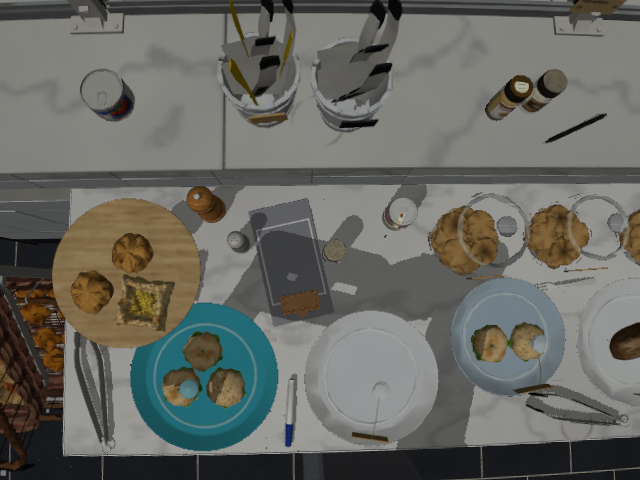

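View pics/a_side.png

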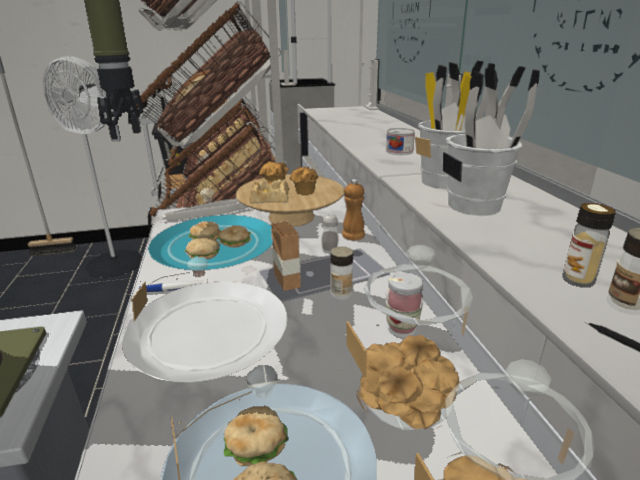

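The mat's +x points away from the robot, turned slightly left (about 10°). The carton stands at its near end, around px (300,302) in the top view. The salt shaker is at (237,240), the spice jar at (334,250) and the jam jar at (401,213). I'll move behind the carton at a safe height first.

Emit:
{"api": "send_rows", "payload": {"targets": [[[0.5,16,-23,0,2],[0.5,17,-23,0,2],[0.5,17,-23,0,2],[0.5,17,-23,0,2],[0.5,17,-23,0,2],[0.5,17,-23,0,2],[0.5,17,-23,0,2],[0.5,17,-23,0,2]]], "grip_force": 20}}

```text
time_s: 1.77
tool_pos: [347.8, 349.3, 250.5]
orientation: [0.706, -0.706, 0.034, -0.034]
force: [1.0, 0.6, 0.8]
grip_width: 43.0
```

Emit:
{"api": "send_rows", "payload": {"targets": [[[0.5,17,-24,0,2],[0.5,17,-24,0,2],[0.5,17,-24,0,2],[0.5,17,-24,0,2],[0.5,17,-24,0,2],[0.5,17,-24,0,2],[0.5,17,-24,0,2],[0.5,17,-20,0,2]]]}}

```text
time_s: 2.43
tool_pos: [483.7, 160.7, 250.5]
orientation: [-0.704, 0.704, 0.064, -0.064]
force: [0.7, 0.4, -0.2]
grip_width: 42.9
```

```bash
python3 - <<'E'
from look import *
from scipy.spatial.transform import Rotation as Ro
o=ctrl.observe();q=o['orientation'];R=Ro.from_quat([q[1],q[2],q[3],q[0]]).as_matrix()
print(o['tool_pos'],np.round(R,2).tolist(),o['grip_width'],o['force'],o['time_s'])
im=shot('top')
for uv in((250,210),(307,198),(333,312),(275,325)):print(uv,world(im,*uv,4))
im2=shot('wrist');cv2.imwrite('pics/b.png',np.hstack([cv2.resize(im2['pixels'],(400,300)),cv2.resize(im['pixels'][170:350,180:420],(400,300))]))
E
```

```text
[483.73385691 160.73074    250.47401778] [[0.98, 0.0, -0.18], [0.18, -0.0, 0.98], [0.0, -1.0, -0.0]] 42.901777311526864 [ 0.65435963  0.35170638 -0.22596672] 2.4333
(250, 210) [735.96054356 272.74206316   4.        ]
(307, 198) [760.55712392 150.60482376   4.        ]
(333, 312) [517.07042922  99.65541629   4.        ]
(275, 325) [492.44032893 221.30135857   4.        ]
```

View pics/b.png

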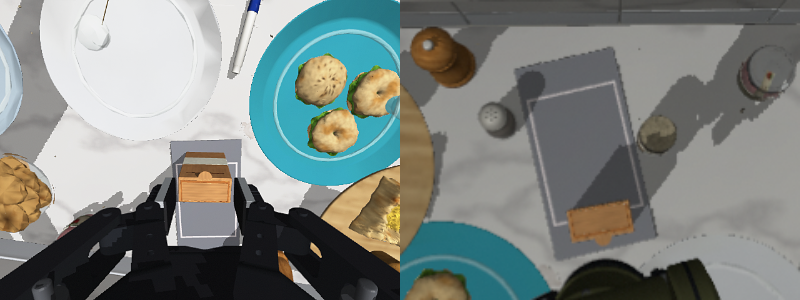

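Both views agree: the mat is turned about 12° and the carton is near square to it. The gripper is behind the carton with its jaws across it (wrist view: carton around px (205,180) between the fingers). Next I descend to push height and approach slowly.

Emit:
{"api": "send_rows", "payload": {"targets": [[[0.5,0,1,-17,0],[0.5,0,0,-17,0],[0.5,0,0,-17,0],[0.5,0,0,-17,0],[0.5,0,0,-17,0],[0.5,0,0,-17,0],[0.5,0,0,-17,0],[0.5,0,0,-17,0]]]}}

```text
time_s: 3.2
tool_pos: [482.8, 164.1, 113.7]
orientation: [0.704, -0.704, -0.064, 0.064]
force: [-0.2, 0.1, -0.2]
grip_width: 42.7
```

Emit:
{"api": "send_rows", "payload": {"targets": [[[0.5,4,0.7,0,0],[0.5,4,0.7,0,0],[0.5,3,0.6,0,0],[0.5,3,0.6,0,0],[0.5,3,0.6,0,0],[0.5,3,0.6,0,0],[0.5,3,0.6,0,0],[0.5,3,0.6,0,0]]]}}

```text
time_s: 3.87
tool_pos: [509.7, 168.5, 114.7]
orientation: [0.704, -0.704, -0.064, 0.063]
force: [0.5, 0.3, 0.5]
grip_width: 42.6
```

Emit:
{"api": "send_rows", "payload": {"targets": [[[0.5,3,0.6,0,0],[0.5,3,0.6,0,0],[0.5,3,0.6,0,0],[0.5,3,0.6,0,0],[0.5,3,0.6,0,0],[0.5,3,0.6,0,0],[0.5,3,0.6,0,0],[0.5,3,0.6,0,0]]]}}

```text
time_s: 4.53
tool_pos: [533.5, 173.3, 114.3]
orientation: [0.704, -0.704, -0.064, 0.064]
force: [-0.2, 0.7, 0.5]
grip_width: 42.7
```

```bash
python3 - <<'E'
from look import *
im=shot('side');im2=shot('top');cv2.imwrite('pics/c.png',np.hstack([cv2.resize(im['pixels'][160:340,220:460],(400,300)),cv2.resize(im2['pixels'][170:350,180:420],(400,300))]))
E
```

```text
(no output)
```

View pics/c.png

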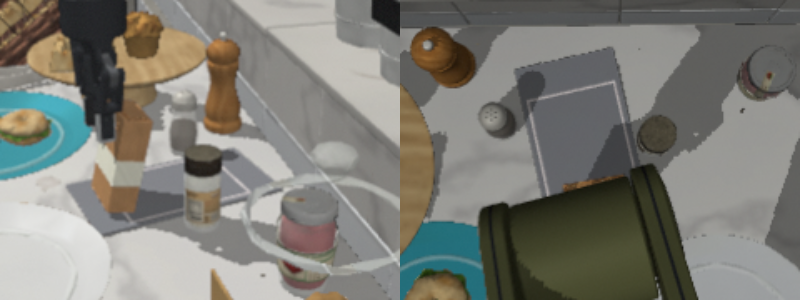

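The carton is leaning forward (side crop around px (120,160)) with its foot still down. I'll keep pushing gently.

Emit:
{"api": "send_rows", "payload": {"targets": [[[0.5,3,0.6,0,0],[0.5,3,0.6,0,0],[0.5,3,0.6,0,0],[0.5,3,0.6,0,0],[0.5,3,0.6,0,0],[0.5,3,0.6,0,0],[0.5,3,0.6,0,0],[0.5,3,0.6,0,0]]]}}

```text
time_s: 5.3
tool_pos: [557.4, 178.1, 114.3]
orientation: [-0.704, 0.704, 0.064, -0.064]
force: [0.4, 0.2, 0.2]
grip_width: 42.8
```

Emit:
{"api": "send_rows", "payload": {"targets": [[[0.5,2,0.4,0,0],[0.5,0,0,0,0],[0.5,0,0,0,0],[0.5,0,0,0,0],[0.5,0,0,0,0],[0.5,0,0,0,0],[0.5,0,0,0,0],[0.5,0,0,0,0]]]}}

```text
time_s: 5.97
tool_pos: [559.0, 178.4, 114.3]
orientation: [-0.704, 0.704, 0.064, -0.064]
force: [-0.3, -0.9, -0.5]
grip_width: 42.6
```

```bash
python3 - <<'E'
from look import *
im=shot('side');im2=shot('top');cv2.imwrite('pics/d.png',np.hstack([cv2.resize(im['pixels'][160:340,220:460],(400,300)),cv2.resize(im2['pixels'][170:350,180:420],(400,300))]))
E
```

```text
(no output)
```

View pics/d.png

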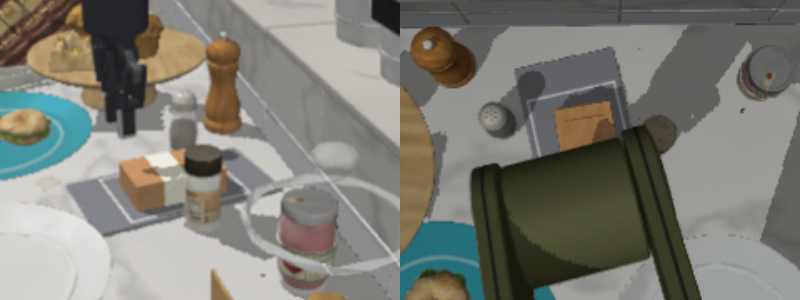

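The carton has toppled and lies flat (side crop around px (170,178)), and the jars still stand. I'll raise and back the arm off for a clear top view.

Emit:
{"api": "send_rows", "payload": {"targets": [[[0.5,0,0,15,0],[0.5,0,0,20,0],[0.5,0,0,20,0],[0.5,0,0,20,0],[0.5,-10,15,20,0],[0.5,-15,25,20,0],[0.5,-15,25,10,0],[0.5,-15,25,0,0]]]}}

```text
time_s: 6.73
tool_pos: [505.3, 269.8, 242.6]
orientation: [0.705, -0.704, -0.065, 0.061]
force: [0.2, -0.4, 0.4]
grip_width: 42.7
```

Emit:
{"api": "send_rows", "payload": {"targets": [[[0.5,-15,25,0,0],[0.5,-15,25,0,0],[0.5,-15,25,0,0],[0.5,-15,25,0,0],[0.5,-15,20,0,0],[0.5,-10,20,0,0],[0.5,0,10,0,0],[0.5,0,0,0,0]]]}}

```text
time_s: 7.4
tool_pos: [418.9, 420.5, 239.4]
orientation: [0.704, -0.704, -0.065, 0.064]
force: [-0.2, -0.3, -0.6]
grip_width: 42.6
```

```bash
python3 - <<'E'
from look import *
im=shot('top');cv2.imwrite('pics/e.png',cv2.resize(im['pixels'][180:340,220:380],(600,600),interpolation=cv2.INTER_CUBIC))
c,s=np.cos(.206),np.sin(.206)
for n in('top','side'):
    i=im if n=='top' else shot(n)
    for q in('outline','carton','foot_l','head_l','salt_shaker','cocoa','jam_jar'):
        for r in ctrl.place_of(i,q)[:2]:
            p=np.array(r['location']);d=p-[626.5,187,0];print(n,q,p.round(),round(r['score'],2),'mat',np.round([c*d[0]+s*d[1],-s*d[0]+c*d[1]]))
E
```

```text
top carton [566. 174.  26.] 0.61 mat [-62.  -1.]
top foot_l [560. 204.  19.] 0.91 mat [-61.  31.]
top foot_l [571. 133.  23.] 0.68 mat [-65. -42.]
top head_l [674. 224.  24.] 0.84 mat [54. 27.]
top head_l [687. 158.  22.] 0.72 mat [ 54. -40.]
top salt_shaker [660. 290.   1.] 0.56 mat [54. 94.]
top cocoa [644.  98.   0.] 0.69 mat [ -1. -91.]
top cocoa [571. 135.  23.] 0.42 mat [-65. -39.]
top jam_jar [717. -34.   1.] 0.83 mat [  43. -235.]
side outline [676. 223.  20.] 0.35 mat [56. 25.]
side carton [566. 175.  23.] 0.62 mat [-62.   1.]
side foot_l [568. 133.  22.] 0.92 mat [-68. -41.]
side foot_l [558. 208.  22.] 0.9 mat [-62.  35.]
side head_l [676. 223.  18.] 0.96 mat [56. 25.]
side head_l [685. 154.  21.] 0.73 mat [ 51. -45.]
side salt_shaker [659. 292.  -2.] 0.95 mat [53. 96.]
side cocoa [639.  99.   3.] 0.63 mat [ -6. -89.]
side jam_jar [712. -32.  -2.] 0.9 mat [  39. -232.]
side jam_jar [675. 223.  21.] 0.51 mat [55. 26.]
```

View pics/e.png

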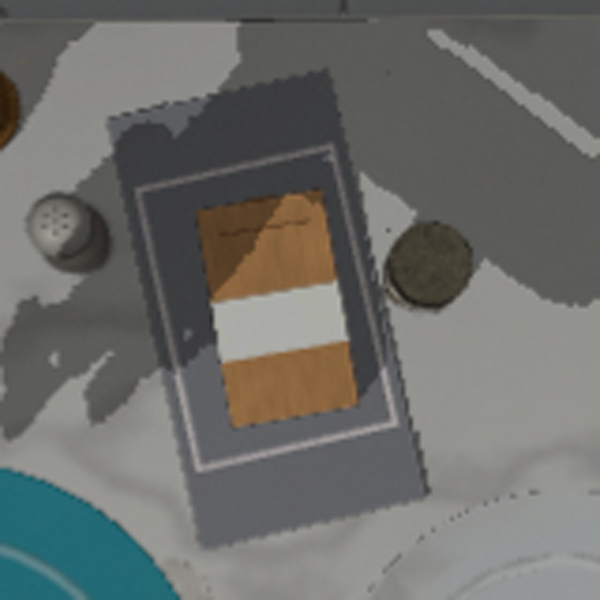

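The carton lies flat, fully inside the white outline on all sides. Its corners are about (198,210), (323,190), (357,403) and (233,427) px, and the jars stand where they were. I'm handing in.

```bash
python3 -c "
from workcell import ctrl
print(ctrl.job_done())"
```

```text
the job is handed in; nothing more can be done
None
```

I toppled the carton with one slow push near its top, using half-open fingertips. I then backed the arm clear and handed the job in at about 7.5 s. No nudging was needed.

- **Carton position:** The last top and side views show it flat. Its corners are about 18–24 mm high, at x −68 to +56 mm and y −45 to +35 mm in the outline frame. The limits are ±82 and ±58 mm, so the smallest margin is about 13 mm.
- **Forces:** Wrist force readings at the end of each move stayed around 1 N or less. The finger contact force was not measured directly.
- **Salt shaker, spice jar and jam jar:** They read within about 5 mm of where they started, which is about the networks' accuracy.
- **Disagreements:** The networks gave a few false duplicate detections, which I ignored. The side view also put the outline on the carton's head at low score. The direct top view contradicted that, showing the carton clear of the outline on all sides.

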